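Sweep the loose nuts into the catch frame

TASK

Clear the loose steel nuts off the open bench: with the fingers, sweep all three along the bench top through the open side of the low wooden catch frame, until each nut lies flat on the bench wholly inside it. Push them only, do not pick them up, and leave the socket box, the cup, the pipe coupling and the screwdriver where they are.

Things in the scene. Friction and masses are not known exactly. Their poses are not given: they have to be found in the camera images.
- frame: low catch frame of three light wooden battens fixed on the bench, no floor of its own (the bench top runs through). Inside it is 200 wide (its x, -100 to +100) and 110 deep (its y, 0 to 110); battens 15 thick, 25 tall. The open side (mouth) is at its y = 0 and opens towards its own -y, which points roughly to the robot's right. Origin on the bench top at the middle of the mouth; z up.
- nut1: plain steel hexagon nut, 30 across the flats, 34.6 across the corners, 16 tall, about 64 g, lying flat and loose on the bench; origin at the centre of its underside, z up. One of three alike.
- nut2: plain steel hexagon nut, 30 across the flats, 34.6 across the corners, 16 tall, about 64 g, lying flat and loose on the bench; origin at the centre of its underside, z up. One of three alike.
- nut3: plain steel hexagon nut, 30 across the flats, 34.6 across the corners, 16 tall, about 64 g, lying flat and loose on the bench; origin at the centre of its underside, z up. One of three alike.
- socket_box: yellow square electrical socket box with a white and black face, 75 x 75 x 48 tall, loose, to be left alone; origin at the centre of its underside.
- cup: white plastic cup, 64 across the rim, 60 tall, loose, to be left alone; origin at the centre of its underside.
- coupling: grey pipe coupling standing on end, 32 outside diameter, 45 tall, loose, to be left alone, outside the frame, behind its back batten; origin at the centre of its underside.
- screwdriver: screwdriver lying on the bench, about 200 long along its x, handle at -x, loose, to be left alone; origin on its underside.

How it is judged:
By the outcome, as a careful person would: the job done as asked, in the order asked, and still so for the second after the job is handed in, with the robot touching nothing.
It also fails if it takes over 69 s, if anything falls off the work surface, if the arm or the gripper's body presses on something with over 40 N, if the wrist force passes 120 N, or if a joint passes its speed limit or range.

ROBOT

A 7-joint arm with a two-finger parallel gripper is mounted at the origin on the work surface. World frame = base frame: x ahead of the robot, y to its left, z up, the work surface at z = 0. Lengths are in m, angles in rad, forces in N, time in s.
With the tool pointing down it reaches from about 0.4 to 0.85 m from the base axis. Payload 4.5 kg.
Tool frame: the origin (TCP) lies on the mounting face of the last link; the fingertips stand 166 mm ahead of it and the grasp point (between the pads) lies bot.grasp_offset ahead of it (bot.grasp_offset is the distance from the TCP to the grasp point, in m); y points along the fingers, z is the direction in which the jaws open and shut, and the axes are right-handed (so a half turn about y gives the same grasp; the last joint's range is limited). The gripper opens to 88 mm and grips with 3 to 60 N. Pads are 18 mm wide; open, the fingers measure 123 mm over their backs; the gripper's body (75 mm by 187 mm) begins 45 mm behind the grasp point.
Start: joints at [1.26, 0.689, -0.195, 1.565, 0.157, 0.902, -0.215], TCP at [0.211, -0.588, 0.405] pointing down, gripper open.
Joint ranges: [-3.01, 3.01], [-0.46, 2.08], [-1.47, 1.51], [0.13, 2.56], [-1, 4.14], [0.04, 2.09], [-2.66, 2.66]. Speed limits (rad/s): [2.57, 2.57, 3.14, 3.14, 3.14, 3.14, 3.14].

INTERFACE

Orientations are given as [roll, pitch, yaw] about the fixed x, y, z axes, in that order (R = Rz(yaw) Ry(pitch) Rx(roll)).
In Python, from workcell import telemetry, imaging, order, bot gives the robot as it stands.
- The arm moves only by the tool servo_tool, never from a script. Its argument "targets" is a list of rows, each a list of 4 numbers: the shift along the tool's x, y, z in mm, then the turn about the tool's y in degrees. A call has 1 to 8 rows; each row is the pose to reach, as a shift and turn from the pose measured when the call began, along the tool's axes at that moment; what a row does not reach only later rows make up. A row lasts 1/12 s, in which the tool goes at most 41.7 mm and 7.16 degrees, less where a joint would pass 70% of its speed; a pose out of reach is approached as far as the arm can. A call with a gripper value outside its range is refused whole. "claw" is the opening, from 0 (shut) to 1 (fully open), set as the call begins (left out, the last holds). The fingers move at their own pace and stop on an object; the grip force is fixed at half the most. Time passes only in rows, so rows that repeat a pose let the fingers close. It gives the time, the measured TCP pose, the force and the opening at its end, in the units of the state.
- telemetry.get_state(): the state, without advancing time (a new reading comes with each control period).
- imaging.snapshot(name): name is "scene" or "top"; returns (picture, depth): 420x560x3 uint8, red, green, blue; 420x560 float32, m along the optical axis (not along the pixel's ray), 0 where there is no reading.
- imaging.calibration(name): a dict with "fx", "fy", "cx", "cy" (pixels), "rvec" (rotation vector, rad) and "tvec" (3), from world to camera coordinates, as OpenCV has them. Camera axes: x right, y down, z forward; pixel columns grow to the right and rows downward; lengths in m; the calibration is good to about 2 mm. A picture is of the moment at which its call begins. calibration takes no time and is no camera call.
- order.close_job(): hands the job in, once; it reports no verdict.
The state is a dict: "t": time; "q": joint angles; "dq": joint speeds; "effort": joint torques, N m; "eef_pos": TCP position; "orientation": TCP orientation; "wrist_force": force on the tool from outside, world axes, zero at the start; "ft_torque": the same for the moment, N m; "width": opening from 0.0 (shut) to 1.0 (fully open).
Only numpy, scipy, OpenCV 4.12 (cv2) and the standard library are available. Lean on these libraries where they do the work, as an engineer would, in place of code of your own. Each camera call takes 0.05 s, during which the arm holds its last target. There are 200 camera calls.

## Working session

There is one attempt and no reset: what is moved stays moved. The work goes in short steps, Python scripts to look and compute and a tool call to move; the robot and the scene stay as the last step left them, time stands still between calls to the robot, and variables do not carry over. Pictures are saved under pics/ and viewed, about 8 in all and at most 12, crops included, and the job is handed in when it is done.

Besides the shell and the picture viewer there is one more tool, called after "Emit:" by a JSON object that holds its "method" and its "body". servo_tool: Moves the arm, as the interface text tells. Its arguments: {"type":"object","properties":{"targets":{"type":"array","items":{"type":"array","items":{"type":"number"}}},"claw":{"type":"number"}},"required":["targets"]}

```bash
mkdir -p pics; cat > h.py <<'E'
import numpy as np, cv2
from workcell import telemetry, imaging, order, bot
def cam(n):
    c=imaging.calibration(n); K=np.array([[c['fx'],0,c['cx']],[0,c['fy'],c['cy']],[0,0,1.]])
    R=cv2.Rodrigues(np.array(c['rvec'],float))[0]; return K,R,np.array(c['tvec'],float).ravel()
def ray(n,uv,z):
    K,R,t=cam(n); uv=np.atleast_2d(uv); d=(R.T@np.linalg.inv(K)@np.c_[uv,np.ones(len(uv))].T).T
    C=-R.T@t; return C+d*((z-C[2])/d[:,2])[:,None]
def cloud(n,dep):
    K,R,t=cam(n); v,u=np.mgrid[:dep.shape[0],:dep.shape[1]]
    p=np.stack([(u-K[0,2])/K[0,0]*dep,(v-K[1,2])/K[1,1]*dep,dep],-1); return (p-t)@R
def save(n,f):
    p,d=imaging.snapshot(n); cv2.imwrite('pics/'+f,p[...,::-1]); np.save('pics/'+f[:-4]+'.npy',d); return p,d
E
python3 - <<'E'
from h import *
a,_=save('top','t0.png'); b,_=save('scene','s0.png')
for n in('top','scene'):
    K,R,t=cam(n); print(n,K[0,0],-R.T@t,R[2])
print(bot.grasp_offset,telemetry.get_state())
E
```

```text
top 421.96030951264765 [ 0.55182889 -0.03872578  0.99086773] [ 0.05718681  0.00568875 -0.99834729]
scene 428.31444634351686 [ 1.30303763 -0.27502458  0.55981065] [-0.78996006  0.26212796 -0.55430319]
0.1473 {'t': 0.1, 'q': array([ 1.25979229,  0.68989116, -0.19449121,  1.5661802 ,  0.15729352,
        0.902478  , -0.21508354]), 'dq': array([ 0.0009846 , -0.00239042, -0.00147535, -0.00059691, -0.00024998,
        0.00066621,  0.00182489]), 'effort': array([-2.63219983e-03, -5.28495204e+01, -1.27194431e+00, -1.53834754e+01,
       -5.27228834e-02,  1.98090740e-03,  6.09800713e-05]), 'eef_pos': array([ 0.21113398, -0.58797116,  0.40401081]), 'orientation': array([-1.57236088e+00, -1.23130983e-04, -2.79672941e+00]), 'wrist_force': array([ 0.2114599 , -1.00001255, -0.05558577]), 'ft_torque': array([ 0.03189834,  0.05957247, -0.01685772]), 'width': 0.9995323905529339}
```

View pics/t0.png

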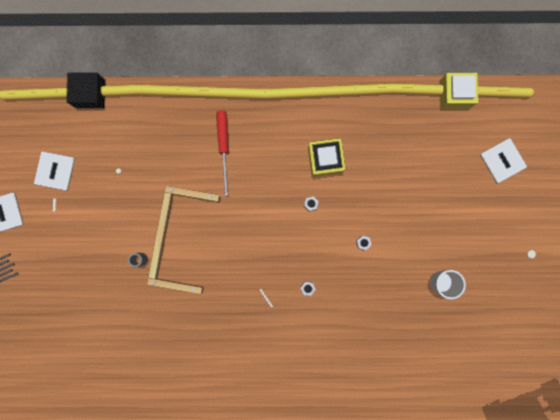

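View pics/s0.png

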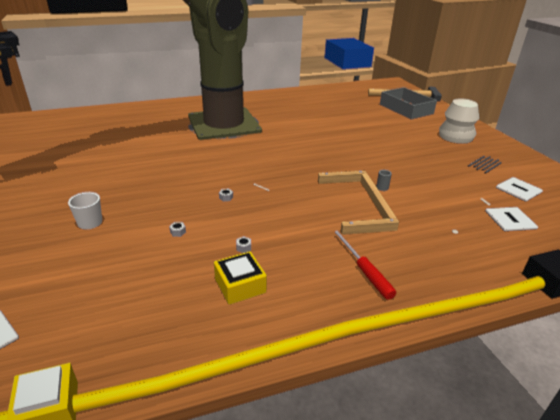

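The top view shows nuts at (312,203), (364,243) and (308,289). The frame mouth ends are at (218,198) and (201,290), the screwdriver tip is at (226,195) and the box is at (327,157). In the scene view the nuts are at (244,243), (178,229) and (226,194).

```bash
cat > nuts.py <<'E'
from h import *
def grey(p,seeds,r=16):
    hsv=cv2.cvtColor(p,cv2.COLOR_RGB2HSV); m=((hsv[...,1]<75)).astype(np.uint8)
    out=[]
    for u,v in seeds:
        w=np.zeros_like(m); w[v-r:v+r,u-r:u+r]=m[v-r:v+r,u-r:u+r]
        cs=cv2.findContours(w,cv2.RETR_EXTERNAL,cv2.CHAIN_APPROX_NONE)[0]
        c=max(cs,key=cv2.contourArea); (x,y),_,_=cv2.minAreaRect(c); out.append((x,y,cv2.contourArea(c)))
    return np.array(out)
E
python3 - <<'E'
from nuts import *
np.set_printoptions(precision=4,suppress=True)
T=cv2.imread('pics/t0.png')[...,::-1].copy();S=cv2.imread('pics/s0.png')[...,::-1].copy()
a=grey(T,[(312,203),(364,243),(308,289)]);b=grey(S,[(244,243),(178,229),(226,194)])
print(a);print(b)
P=[cam(n)[0]@np.c_[cam(n)[1:]] if 0 else cam(n)[0]@np.c_[cam(n)[1],cam(n)[2]] for n in('top','scene')]
def tri(x,y):
    X=cv2.triangulatePoints(P[0],P[1],np.float64(x).T,np.float64(y).T);return (X[:3]/X[3]).T
print('nuts 2view',tri(a[:,:2],b[:,:2])); print('plane',ray('top',a[:,:2],.012))
# frame corners top of battens: mouth ends, outer corners
f=[(218,198),(201,290),(168,189),(151,283)]; g=[(341,226),(319,178),(398,219),(364,173)]
print('frame 2view',tri(f,g)); 
c=cloud('top',np.load('pics/t0.npy'))
p=c.reshape(-1,3);m=(p[:,2]>.015)&(p[:,2]<.035)&(p[:,1]>.12)&(p[:,1]<.36)&(abs(p[:,0]-.5)<.16)
hsv=cv2.cvtColor(T,cv2.COLOR_RGB2HSV)
print('n',m.sum(),p[m].min(0),p[m].max(0),np.median(p[m],0))
mm=(m.reshape(420,560)).astype(np.uint8)*255
n,l,s,ce=cv2.connectedComponentsWithStats(mm)
for i in range(1,n):
    if s[i,4]>15: print(s[i],[ (k,*np.round(ray('top',[k],.025)[0,:2],3)) for k in map(tuple,np.round(cv2.boxPoints(cv2.minAreaRect(np.argwhere(l==i)[:,::-1].astype(np.float32)))).tolist())])
for nme,uv,z in [('box',(327,157),.048),('cup',(450,285),.06),('coup',(138,260),.045),('sdtip',(226,195),.005),('sdhand',(222,113),.02)]: print(nme,ray('top',uv,z))
E
```

```text
[[310.75   203.25   147.5   ]
 [363.5    242.5    144.    ]
 [307.622  288.0976 151.5   ]]
[[243.  244.  169.5]
 [177.5 228.5 157.5]
 [225.5 194.5 121.5]]
nuts 2view [[ 0.6388 -0.1047  0.0081]
 [ 0.5471 -0.2257  0.0082]
 [ 0.4422 -0.0957  0.0073]]
plane [[ 0.6388 -0.1032  0.012 ]
 [ 0.5472 -0.2245  0.012 ]
 [ 0.4429 -0.0945  0.012 ]]
frame 2view [[0.6506 0.1102 0.0164]
 [0.4389 0.1505 0.0108]
 [0.6733 0.2288 0.0251]
 [0.4568 0.2667 0.0163]]
n 1216 [0.4338 0.12   0.015 ] [0.66   0.3079 0.0349] [0.5181 0.2382 0.0249]
[ 147  195   55   99 1025] [((147.0, 284.0), np.float64(0.455), np.float64(0.272)), ((163.0, 194.0), np.float64(0.66), np.float64(0.238)), ((217.0, 203.0), np.float64(0.639), np.float64(0.113)), ((201.0, 294.0), np.float64(0.432), np.float64(0.148))]
[183 194  32   7 120] [((183.0, 195.0), np.float64(0.658), np.float64(0.192)), ((184.0, 189.0), np.float64(0.672), np.float64(0.189)), ((215.0, 195.0), np.float64(0.658), np.float64(0.118)), ((214.0, 201.0), np.float64(0.644), np.float64(0.12))]
[139 253   8  13  38] [((139.0, 253.0), np.float64(0.525), np.float64(0.291)), ((146.0, 252.0), np.float64(0.527), np.float64(0.275)), ((147.0, 265.0), np.float64(0.498), np.float64(0.272)), ((140.0, 265.0), np.float64(0.498), np.float64(0.288))]
[131 255   7  10  32] [((130.0, 256.0), np.float64(0.518), np.float64(0.311)), ((135.0, 255.0), np.float64(0.521), np.float64(0.3)), ((137.0, 264.0), np.float64(0.5), np.float64(0.295)), ((132.0, 265.0), np.float64(0.498), np.float64(0.307))]
box [[ 0.7401 -0.1383  0.048 ]]
cup [[ 0.4541 -0.4027  0.06  ]]
coup [[0.5101 0.2861 0.045 ]]
sdtip [[0.6597 0.0951 0.005 ]]
sdhand [[0.8508 0.1032 0.02  ]]
```

```bash
python3 - <<'E'
import cv2
i=cv2.imread('pics/t0.png')[140:320,120:390]; cv2.imwrite('pics/t0c.png',cv2.resize(i,None,fx=2.9,fy=2.9,interpolation=2))
E
```

```text
(no output)
```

View pics/t0c.png

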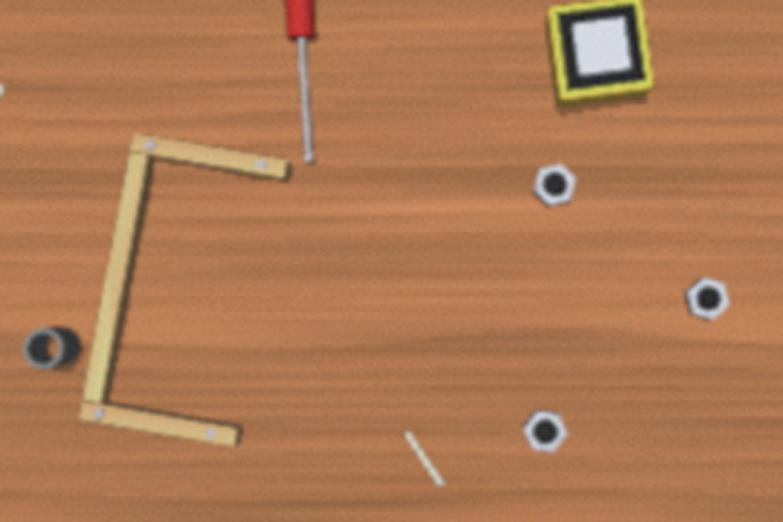

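```bash
cat > go.py <<'E'
# goal in frame mm: xf yf ztip, optional extra yaw deg -> tool shift/turn
import sys
from h import *
A=np.deg2rad(-10.2); O=np.array([.545,.1255]); X=np.array([np.cos(A),np.sin(A)]); Y=np.array([-X[1],X[0]])
def toF(p): d=np.asarray(p)[...,:2]-O; return np.stack([d@X,d@Y],-1)*1e3
def go(xf,yf,zt):
    s=telemetry.get_state(); y=s['orientation'][2]; p=s['eef_pos']
    g=O+(xf*X+yf*Y)/1e3; d=np.r_[g,zt/1e3+.166]-p; c,n=np.cos(y),np.sin(y)
    turn=-np.rad2deg((A-np.pi/2)-y); turn=(turn+180)%360-180
    print('frame now',toF(p).round(1),'tip',round((p[2]-.166)*1e3,1),'rpy',np.rad2deg(s['orientation']).round(1),'q',s['q'].round(2))
    print('shift',np.round([(d[0]*c+d[1]*n)*1e3,-d[2]*1e3,(-d[0]*n+d[1]*c)*1e3,turn],1))
if __name__=='__main__': go(*map(float,sys.argv[1:4]))
E
python3 go.py -62 -300 120
python3 -c "
from go import *
print(ray('top',[(219.7,198.6),(202.8,290.3)],.025))
for p in [(.6388,-.104),(.547,-.225),(.443,-.095),(.740,-.138),(.66,.095),(.51,.286)]: print(toF(p))"
```

```text
frame now [-202.2 -761.3] tip 238.0 rpy [ -90.1   -0.  -160.2] q [ 1.26  0.69 -0.19  1.57  0.16  0.9  -0.22]
shift [-351.9  118.  -329.6  -60. ]
[[0.64921108 0.10689023 0.025     ]
 [0.44012166 0.1443568  0.025     ]]
[ 132.95849593 -209.26234339]
[  64.0365927  -344.60639111]
[ -61.34076677 -235.07777507]
[ 238.57997263 -224.80401834]
[118.5835795   -9.65322091]
[-62.8689471  151.76542917]
```

Emit:
{"method": "servo_tool", "body": {"targets": [[-353, 110, -329, -60], [-353, 110, -329, -60], [-353, 110, -329, -60], [-353, 110, -329, -60], [-353, 110, -329, -60], [-353, 110, -329, -60], [-353, 110, -329, -60], [-353, 110, -329, -60]], "claw": 0.23}}

```text
t: 0.77
eef_pos: [0.3602, -0.2976, 0.3301]
orientation: [-1.572, 0.002, -1.791]
wrist_force: [1.2, -0.9, -0.1]
width: 0.42
```

```bash
python3 go.py -62 -300 60
```

```text
frame now [-107.  -449.1] tip 164.1 rpy [-9.010e+01  1.000e-01 -1.026e+02] q [ 0.82  0.63 -0.36  2.1   0.46  0.49 -0.11]
shift [-150.9  104.1   38.6   -2.4]
```

Emit:
{"method": "servo_tool", "body": {"targets": [[-35, 25, 10, -2], [-70, 50, 20, -2], [-110, 75, 30, -2.4], [-150, 100, 38, -2.4], [-150, 104, 38, -2.4], [-150, 104, 38, -2.4]]}}

```text
t: 1.27
eef_pos: [0.4318, -0.1542, 0.2239]
orientation: [-1.574, 0.005, -1.74]
wrist_force: [0.6, 0.5, -0.2]
width: 0.232
```

```bash
python3 go.py -62 -290 4
```

```text
frame now [ -61.9 -295.3] tip 57.9 rpy [-90.2   0.3 -99.7] q [ 0.31  0.83 -0.11  2.19  0.54  0.15 -0.47]
shift [-5.3 53.9 -0.1  0.5]
```

Emit:
{"method": "servo_tool", "body": {"targets": [[0, 25, 0, 0.5], [0, 48, 0, 0.5], [0, 53, 0, 0.5], [-3, 53, 0, 0.5], [-10, 53, 0, 0.5], [-18, 53, 0, 0.5], [-26, 53, 0, 0.5], [-34, 53, 0, 0.5]]}}

```text
t: 1.93
eef_pos: [0.4375, -0.1207, 0.1713]
orientation: [-1.573, 0.005, -1.749]
wrist_force: [0.5, 0.2, 0.4]
width: 0.228
```

```bash
python3 go.py -60 53 5
```

```text
frame now [ -62.2 -261.3] tip 5.3 rpy [ -90.1    0.3 -100.2] q [ 0.26  0.95 -0.15  2.21  1.59  0.12 -1.59]
shift [-3.143e+02  3.000e-01  2.100e+00 -0.000e+00]
```

Emit:
{"method": "servo_tool", "body": {"targets": [[-10, 0, 0, 0], [-20, 0, 0, 0], [-31, 0, 0, 0], [-43, 0, 0, 0], [-56, 0, 1, 0], [-69, 0, 1, 0], [-82, 0, 1, 0], [-95, 0, 1, 0]]}}

```text
t: 2.6
eef_pos: [0.4555, -0.0259, 0.1719]
orientation: [-1.573, 0.005, -1.749]
wrist_force: [0.2, -1.1, -0.7]
width: 0.228
```

Emit:
{"method": "servo_tool", "body": {"targets": [[-12, 0, 0, 0], [-25, 0, 0, 0], [-38, 0, 0, 0], [-51, 0, 0, 0], [-64, 0, 1, 0], [-77, 0, 1, 0], [-90, 0, 1, 0], [-103, 0, 1, 0]]}}

```text
t: 3.27
eef_pos: [0.4746, 0.0767, 0.1724]
orientation: [-1.573, 0.005, -1.748]
wrist_force: [0.2, -0.5, -0.5]
width: 0.232
```

```bash
python3 go.py -60 53 5; python3 -c "
from h import *
save('scene','s1.png')"
```

```text
frame now [-60.6 -60.5] tip 6.4 rpy [ -90.1    0.3 -100.2] q [-0.05  0.96 -0.34  2.12  1.27  0.29 -1.68]
shift [-113.5    1.4    0.7    0. ]
```

View pics/s1.png

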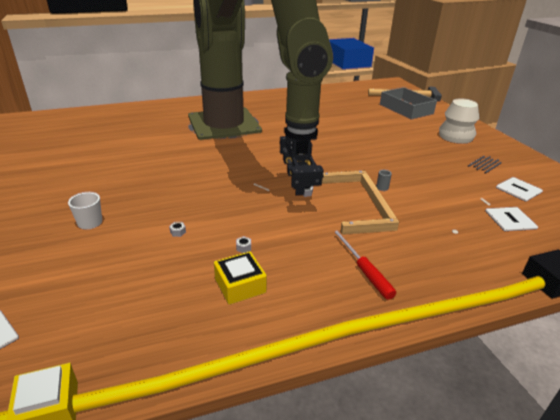

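The nut is being carried ahead of the fingers, visible at (309,191) by the mouth. The other nuts haven't moved.

Emit:
{"method": "servo_tool", "body": {"targets": [[-12, 0, 0, 0], [-25, 0, 0, 0], [-38, 0, 1, 0], [-51, 1, 1, 0], [-64, 1, 2, 0], [-77, 1, 2, 0], [-90, 1, 3, 0], [-100, 1, 3, 0]]}}

```text
t: 3.98
eef_pos: [0.4957, 0.1796, 0.1727]
orientation: [-1.573, 0.011, -1.744]
wrist_force: [0.8, -0.3, -0.1]
width: 0.23
```

Emit:
{"method": "servo_tool", "body": {"targets": [[-7, 0, 0, 0], [-10, 0, 0, 0], [-10, 0, 0, 0], [5, 0, 0, 0], [20, -20, 0, 0], [30, -55, 0, 0], [40, -70, 0, 0], [60, -70, 0, 0]]}}

```text
t: 4.65
eef_pos: [0.4859, 0.1192, 0.2449]
orientation: [-1.568, 0.015, -1.744]
wrist_force: [0.9, 0.4, -0.9]
width: 0.231
```

```bash
python3 go.py 62 -405 60
```

```text
frame now [-57.1 -16.6] tip 78.9 rpy [-89.8   0.9 -99.9] q [ 0.02  0.86 -0.58  2.05  0.97  0.51 -1.46]
shift [3.889e+02 1.890e+01 1.173e+02 3.000e-01]
```

Emit:
{"method": "servo_tool", "body": {"targets": [[25, 0, 8, 0], [60, 0, 18, 0], [97, 0, 29, 0], [134, 0, 40, 0], [171, 0, 51, 0], [208, 0, 62, 0], [245, 0, 74, 0], [282, 0, 85, 0]]}}

```text
t: 5.32
eef_pos: [0.5191, -0.1771, 0.2406]
orientation: [-1.57, 0.013, -1.746]
wrist_force: [0.5, -0.7, -1.0]
width: 0.23
```

```bash
python3 - <<'E'
from go import *
from nuts import *
go(62,-405,60)
p,d=save('top','t1.png')
a=grey(p,[(312,203),(364,243)]);print(a,toF(ray('top',a[:,:2],.012)))
E
```

```text
frame now [  28.1 -302.4] tip 74.6 rpy [ -89.9    0.7 -100.1] q [ 0.63  0.92 -0.66  1.9   0.92  0.65 -0.79]
shift [1.027e+02 1.460e+01 3.360e+01 1.000e-01]
[[310.75003052 203.25004578 147.5       ]
 [363.5        242.5        696.        ]] [[ 132.790007   -208.52772067]
 [  64.11330419 -344.08283278]]
```

View pics/t1.png

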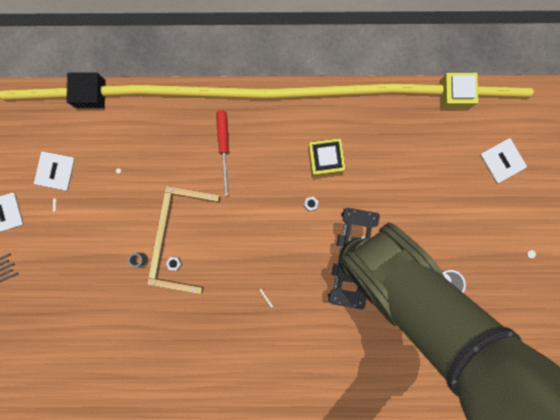

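Nut3 is inside at (173,263), near the back batten. Next is nut2.

Emit:
{"method": "servo_tool", "body": {"targets": [[30, 0, 10, 0], [60, 0, 20, 0], [90, 5, 30, 0], [101, 20, 35, 0], [101, 45, 35, 0], [101, 66, 35, 0], [101, 70, 35, 0], [101, 70, 35, 0]]}}

```text
t: 6.03
eef_pos: [0.532, -0.294, 0.1679]
orientation: [-1.574, 0.001, -1.761]
wrist_force: [0.1, 0.4, -0.8]
width: 0.226
```

```bash
python3 go.py 62 50 5
```

```text
frame now [  61.5 -415.2] tip 1.9 rpy [-9.020e+01  1.000e-01 -1.009e+02] q [ 0.77  1.08 -0.62  1.73  0.97  0.67 -0.6 ]
shift [-465.2   -3.1   -5.    -0.7]
```

Emit:
{"method": "servo_tool", "body": {"targets": [[-10, -2, 1, -0.7], [-22, -3, 1, -0.7], [-32, -3, 1, -0.7], [-40, -3, 1, -0.7], [-48, -3, 1, -0.7], [-58, -3, 0, -0.7], [-70, -3, 0, -0.7], [-83, -3, 0, -0.7]]}}

```text
t: 6.7
eef_pos: [0.5475, -0.2124, 0.1711]
orientation: [-1.574, -0.0, -1.749]
wrist_force: [0.0, -1.1, 1.3]
width: 0.231
```

Emit:
{"method": "servo_tool", "body": {"targets": [[-13, 0, 0, 0], [-26, 0, 0, 0], [-39, 0, 0, 0], [-52, 0, 0, 0], [-65, 0, 0, 0], [-78, 0, 0, 0], [-91, 0, 0, 0], [-104, 0, 0, 0]]}}

```text
t: 7.37
eef_pos: [0.5661, -0.1089, 0.1711]
orientation: [-1.574, -0.0, -1.749]
wrist_force: [-1.0, -1.1, 0.4]
width: 0.228
```

```bash
python3 go.py 58 50 5; python3 -c "
from h import *
save('scene','s2.png')"
```

```text
frame now [  62.3 -227. ] tip 5.1 rpy [ -90.2   -0.  -100.2] q [ 0.44  1.05 -0.58  1.83  1.    0.6  -0.97]
shift [-2.77e+02  1.00e-01 -4.40e+00 -0.00e+00]
```

View pics/s2.png

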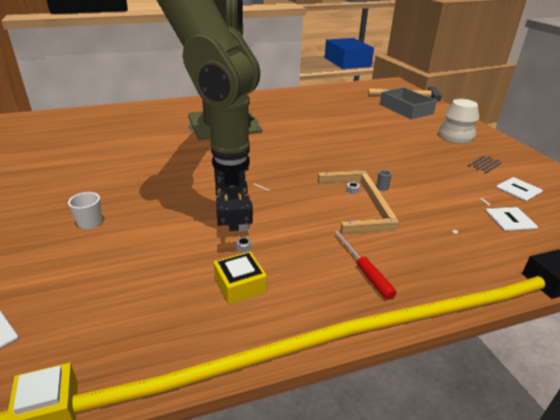

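Nut2 is partly visible at (244,228), ahead of the fingers and clear of nut1 at (244,243). Nut3 is inside at (353,187). I'll carry on with the push.

Emit:
{"method": "servo_tool", "body": {"targets": [[-13, 0, 0, 0], [-26, 0, 0, 0], [-39, 0, 0, 0], [-52, 0, -1, 0], [-65, 0, -1, 0], [-78, 0, -1, 0], [-91, 0, -2, 0], [-104, 0, -2, 0]]}}

```text
t: 8.08
eef_pos: [0.5829, -0.0011, 0.1719]
orientation: [-1.574, 0.004, -1.745]
wrist_force: [-0.8, 0.7, 0.1]
width: 0.231
```

Emit:
{"method": "servo_tool", "body": {"targets": [[-13, 0, 0, 0], [-26, 0, 0, 0], [-39, 0, 0, 0], [-52, 0, -1, 0], [-65, 0, -1, 0], [-78, 0, -1, 0], [-91, 0, -2, 0], [-104, 0, -2, 0]]}}

```text
t: 8.75
eef_pos: [0.599, 0.103, 0.1723]
orientation: [-1.574, 0.004, -1.745]
wrist_force: [-0.5, 0.7, -0.1]
width: 0.229
```

Emit:
{"method": "servo_tool", "body": {"targets": [[-13, 0, 0, 0], [-26, 0, 0, 0], [-39, 0, 0, 0], [-50, 0, 0, 0], [-60, 0, 0, 0], [-67, 0, 0, 0], [-68, 0, 0, 0], [-66, 0, 0, 0]]}}

```text
t: 9.42
eef_pos: [0.6105, 0.1688, 0.1727]
orientation: [-1.574, 0.005, -1.744]
wrist_force: [-0.0, -0.2, 0.3]
width: 0.231
```

Emit:
{"method": "servo_tool", "body": {"targets": [[10, 0, 0, 0], [20, -20, 0, 0], [30, -50, 0, 0], [50, -70, 0, 0], [80, -70, 0, 0], [115, -70, 0, 0], [150, -70, 10, 0], [185, -70, 20, 0]], "claw": 0.7}}

```text
t: 10.08
eef_pos: [0.5973, -0.0205, 0.2419]
orientation: [-1.574, 0.003, -1.745]
wrist_force: [0.7, -0.3, 0.4]
width: 0.699
```

```bash
python3 - <<'E'
from go import *
from nuts import *
go(124,-210,60)
p,d=save('top','t2.png')
a=grey(p,[(312,203)]);print(a,toF(ray('top',a[:,:2],.012)))
E
```

```text
frame now [  77.3 -134.5] tip 75.9 rpy [ -90.2    0.2 -100. ] q [ 0.33  0.97 -0.68  1.75  0.85  0.75 -0.98]
shift [75.7 15.9 46.4  0.2]
[[311.5 202.5 549.5]] [[ 134.81795193 -209.9490715 ]]
```

View pics/t2.png

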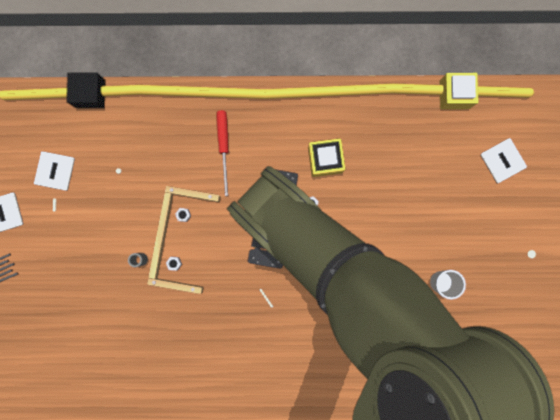

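Nuts 2 and 3 are inside, at (183,215) and (173,263). For nut1 I'll straddle it with the open fingers and push it sideways with the far one.

Emit:
{"method": "servo_tool", "body": {"targets": [[25, 0, 16, 0.2], [50, 0, 32, 0.2], [75, 0, 46, 0.2], [76, 0, 48, 0.2], [76, 0, 48, 0.2]]}}

```text
t: 10.55
eef_pos: [0.6307, -0.1188, 0.2404]
orientation: [-1.574, -0.01, -1.767]
wrist_force: [-0.8, -0.2, -0.2]
width: 0.698
```

```bash
python3 go.py 125 -209 5
```

```text
frame now [ 127.7 -225.3] tip 74.4 rpy [ -90.2   -0.6 -101.2] q [ 0.47  1.01 -0.7   1.61  0.83  0.85 -0.77]
shift [-16.2  69.4  -3.   -1. ]
```

Emit:
{"method": "servo_tool", "body": {"targets": [[-10, 0, -2, -1], [-16, 5, -3, -1], [-16, 30, -3, -1], [-16, 55, -3, -1], [-16, 66, -3, -1], [-16, 69, -3, -1], [-16, 69, -3, -1]]}}

```text
t: 11.13
eef_pos: [0.6302, -0.1018, 0.1707]
orientation: [-1.576, -0.009, -1.748]
wrist_force: [-0.2, -0.4, 0.5]
width: 0.698
```

```bash
python3 go.py -12 -209 5
```

```text
frame now [ 124.1 -208.6] tip 4.7 rpy [ -90.3   -0.5 -100.1] q [ 0.42  1.1  -0.64  1.63  0.92  0.74 -0.85]
shift [ 3.000e-01 -3.000e-01 -1.361e+02  1.000e-01]
```

Emit:
{"method": "servo_tool", "body": {"targets": [[0, 0, -6, 0], [0, 0, -14, 0], [0, 0, -23, 0], [0, 0, -33, 0], [0, 0, -43, 0], [0, 0, -54, 0], [0, 0, -65, 0], [0, 0, -76, 0]]}}

```text
t: 11.8
eef_pos: [0.5552, -0.0879, 0.1727]
orientation: [-1.573, -0.008, -1.748]
wrist_force: [1.1, -0.0, -0.0]
width: 0.696
```

Emit:
{"method": "servo_tool", "body": {"targets": [[0, 0, -11, 0], [0, 0, -22, 0], [0, 0, -33, 0], [0, 0, -44, 0], [0, 0, -53, 0], [0, 0, -59, 0], [0, 0, -61, 0], [0, 0, -58, 0]]}}

```text
t: 12.47
eef_pos: [0.4977, -0.0771, 0.1739]
orientation: [-1.573, -0.008, -1.746]
wrist_force: [0.6, -0.1, 0.3]
width: 0.699
```

Emit:
{"method": "servo_tool", "body": {"targets": [[0, -20, 0, 0], [0, -50, 0, 0], [0, -70, 0, 0], [35, -70, 5, 0], [70, -70, 10, 0], [105, -70, 10, 0], [140, -70, 10, 0], [140, -70, 10, 0]], "claw": 0.7}}

```text
t: 13.13
eef_pos: [0.4812, -0.225, 0.2448]
orientation: [-1.574, -0.016, -1.759]
wrist_force: [-0.5, -1.0, -0.3]
width: 0.704
```

```bash
python3 - <<'E'
from go import *
go(0,-280,5)
save('top','t3.png');save('scene','s3.png')
E
```

```text
frame now [  -0.7 -356.2] tip 78.8 rpy [ -90.2   -0.9 -100.8] q [ 0.72  0.9  -0.63  1.96  0.95  0.63 -0.75]
shift [-76.2  73.8  -0.1  -0.6]
```

View pics/t3.png

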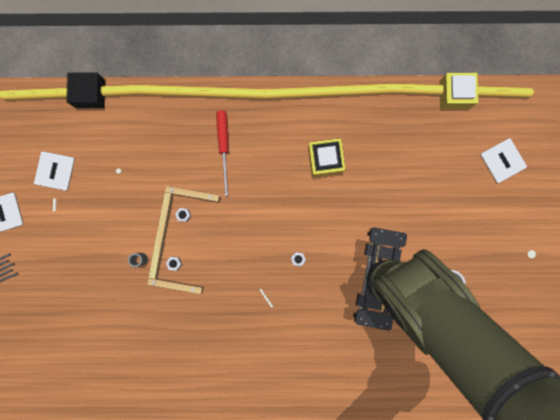

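Nut1 is now at (298,259), in line with the mouth.

```bash
python3 - <<'E'
from go import *
from nuts import *
T=cv2.imread('pics/t3.png')[...,::-1].copy()
a=grey(T,[(298,259),(183,215),(173,263)],11);print(a,toF(ray('top',a[:,:2],.012)))
E
```

```text
[[297.75003052 258.75003052 147.5       ]
 [182.5        214.5        152.        ]
 [173.5        263.5        154.5       ]] [[   0.81586405 -200.77008759]
 [  55.27349707   80.90286741]
 [ -59.87753929   80.24029867]]
```

Emit:
{"method": "servo_tool", "body": {"targets": [[-25, 0, 0, -0.6], [-55, 0, 1, -0.6], [-85, 5, 1, -0.6], [-90, 25, 1, -0.6], [-90, 50, 1, -0.6], [-90, 68, 1, -0.6], [-90, 74, 1, -0.6], [-90, 74, 1, -0.6]], "claw": 0.23}}

```text
t: 13.9
eef_pos: [0.5003, -0.1285, 0.1699]
orientation: [-1.574, -0.007, -1.738]
wrist_force: [0.6, 0.1, -0.6]
width: 0.226
```

```bash
python3 go.py 1 35 5
```

```text
frame now [   0.9 -257.9] tip 3.9 rpy [-90.2  -0.4 -99.6] q [ 0.45  1.   -0.48  2.01  1.15  0.45 -1.11]
shift [-292.9   -1.1    3.4    0.6]
```

Emit:
{"method": "servo_tool", "body": {"targets": [[-8, -1, 0, 0.6], [-16, -1, 0, 0.6], [-24, -1, 0, 0.6], [-33, -1, 0, 0.6], [-44, -1, 0, 0.6], [-56, -1, 1, 0.6], [-69, -1, 1, 0.6], [-82, -1, 1, 0.6]]}}

```text
t: 14.57
eef_pos: [0.5151, -0.0464, 0.1704]
orientation: [-1.573, -0.007, -1.748]
wrist_force: [-0.4, -0.6, 0.1]
width: 0.229
```

Emit:
{"method": "servo_tool", "body": {"targets": [[-13, 0, 0, 0], [-26, 0, 0, 0], [-39, 0, 0, 0], [-52, 0, 0, 0], [-65, 0, 0, 0], [-78, 0, 0, 0], [-91, 0, 0, 0], [-104, 0, 0, 0]]}}

```text
t: 15.23
eef_pos: [0.5336, 0.0572, 0.1696]
orientation: [-1.573, -0.007, -1.748]
wrist_force: [-0.3, -0.9, 0.2]
width: 0.233
```

```bash
python3 go.py 1 35 5
```

```text
frame now [  0.9 -69.2] tip 3.6 rpy [ -90.1   -0.4 -100.1] q [ 0.1   1.01 -0.51  1.95  1.08  0.49 -1.39]
shift [-1.042e+02 -1.400e+00  2.000e-01  1.000e-01]
```

Emit:
{"method": "servo_tool", "body": {"targets": [[-13, -1, 0, 0], [-26, -1, 0, 0], [-39, -1, 0, 0], [-52, -1, 0, 0], [-65, -1, 0, 0], [-78, -1, 0, 0], [-90, -1, 0, 0], [-98, -1, 0, 0]]}}

```text
t: 15.9
eef_pos: [0.5511, 0.1558, 0.17]
orientation: [-1.573, -0.006, -1.747]
wrist_force: [-0.9, 0.4, 0.6]
width: 0.228
```

Emit:
{"method": "servo_tool", "body": {"targets": [[-4, 0, 0, 0], [-5, 0, 0, 0], [5, 0, 0, 0], [15, -15, 0, 0], [25, -45, 0, 0], [40, -80, 0, 0], [75, -110, 0, 0], [110, -120, 0, 0]]}}

```text
t: 16.57
eef_pos: [0.5325, 0.0484, 0.2939]
orientation: [-1.569, -0.003, -1.744]
wrist_force: [0.8, -0.3, -0.5]
width: 0.231
```

Emit:
{"method": "servo_tool", "body": {"targets": [[35, 0, 0, 0], [70, 0, 0, 0], [105, 0, 0, 0], [140, 0, 0, 0], [165, 0, 0, 0], [180, 0, 0, 0], [180, 0, 0, 0], [180, 0, 0, 0]]}}

```text
t: 17.23
eef_pos: [0.5006, -0.1304, 0.2942]
orientation: [-1.569, -0.003, -1.748]
wrist_force: [-0.4, 0.7, -0.5]
width: 0.229
```

```bash
python3 - <<'E'
from go import *
from nuts import *
T,d=save('top','t4.png'); S,_=save('scene','s4.png')
a=grey(T,[(195,240),(183,215),(173,263)],11);print(a,toF(ray('top',a[:,:2],.012)))
c=cloud('top',d)
for u,v in a[:,:2].astype(int): print(np.round(np.percentile(c[v-5:v+6,u-5:u+6,2],[50,90]),4))
E
python3 -c "
import cv2,numpy as np
a=cv2.imread('pics/t4.png')[90:320,110:400];b=cv2.imread('pics/s4.png')[130:320,140:430]
cv2.imwrite('pics/f.png',cv2.resize(np.vstack([a,b]),None,fx=1.4,fy=1.4))"
```

```text
[[189.  240.  117. ]
 [182.5 214.5 150. ]
 [173.5 263.5 154.5]] [[ -0.33210163  54.97524415]
 [ 55.27349707  80.90286741]
 [-59.87753929  80.24029867]]
[0.0166 0.0191]
[0.0171 0.0191]
[0.0172 0.0194]
```

View pics/f.png

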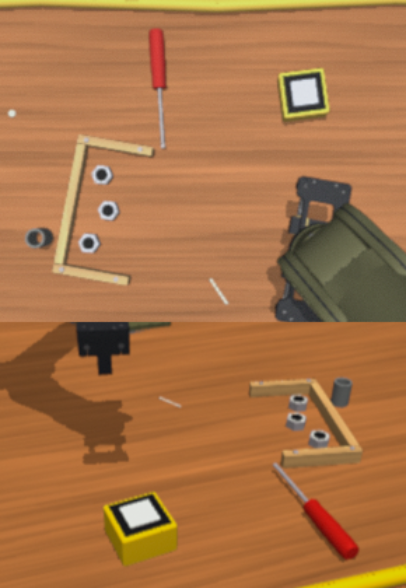

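All three nuts lie flat and well inside the frame, at crop pixels (102,175), (108,211) and (89,243). The box, screwdriver and coupling haven't moved, and the arm is clear.

```bash
python3 -c "
from workcell import order
print(order.close_job())"
```

```text
the job is handed in; nothing more can be done
None
```

All three nuts are inside the catch frame, flat on the bench, and the job is handed in at about 17 s of the 69 s allowed. Nuts 3 and 2 were pushed straight in with the nearly closed fingers. Nut 1 was first slid sideways with one open finger, then pushed in.

- **Nut positions:** the last camera check puts their centres in the frame at (0, 55), (55, 81) and (-60, 80) mm. Each is at least about 10 mm clear of the battens.
- **Lying flat:** depth readings put the nut tops at about 17–19 mm, which fits 16 mm nuts lying flat given the calibration error.
- **Other things:** the socket box, coupling and screwdriver look unmoved in the last pictures. The cup is outside the final crop; it was last seen in its place shortly before the final push, which did not go near it.
- **Forces:** the wrist force readings after each move stayed under about 2 N.

No check failed. The one disagreement was early: the two-view height of the nuts came out at 7–8 mm, against the 12 mm I assumed when working out positions, which shifted the positions by 1–2 mm.

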